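Turn a test tile over on the turning board

ROBOT

A 6-joint arm with a two-finger parallel gripper is mounted at the origin on a cart in front of the work surface, level with it; the furniture and walls round the work are solid. World frame = base frame: x ahead of the robot, y to its left, z up, the work surface at z = 0. Lengths are in m, angles in rad, forces in N, time in s.
With the tool pointing down it reaches from about 0.25 to 0.775 m from the base axis. Payload 4 kg.
Tool frame: the origin (TCP) lies at the very end of the fingers, on their centre line; the grasp point (between the pads) lies 19 mm behind it; z points along the fingers, y is the line along which they close (so a half turn about z gives the same grasp; the last joint's range is limited). The gripper opens to 94 mm and grips with 3 to 60 N. Pads are 16 mm wide; open, the fingers measure 119 mm over their backs; the gripper's body (75 mm by 177 mm) begins 78 mm behind the grasp point.
Start: joints at [-1.379, 0.087, 1.371, -0, 1.684, -0.103], TCP at [0.16, -0.526, 0.206] pointing down, gripper open.
Joint ranges: [-3.1, 3.1], [-0.76, 2.03], [0.27, 2.55], [-1.08, 4.22], [0.17, 2.65], [-2.57, 2.57]. Speed limits (rad/s): [2.79, 2.79, 3.14, 3.14, 3.14, 3.14].

INTERFACE

Orientations are given as [roll, pitch, yaw] about the fixed x, y, z axes, in that order (R = Rz(yaw) Ry(pitch) Rx(roll)).
In Python, from bench import robot, vision gives the robot as it stands.
- The arm moves only by the shell command python3 -m crank 'ROWS'. ROWS is JSON, a list of rows, each a list of 3 entries, a list of its own where there are three numbers: the closure, from 0 (fully open) to 1 (shut), then the shift along the tool's x, y, z in m, then the turn, a rotation vector about the tool's x, y, z in degrees. A call has 1 to 8 rows; each row shifts and turns the commanded pose from where the row before left it, along the tool's axes as they then stand; what a row does not reach is not made up. A row lasts 1/10 s, in which the tool goes at most 50 mm and 8.59 degrees, less where a joint would pass 70% of its speed; a pose out of reach is approached as far as the arm can. A call with a gripper value outside its range is refused whole. The fingers move at their own pace and stop on an object; the grip force is fixed at half the most. Time passes only in rows, so rows that do not move let the fingers close. It gives the time, the measured TCP pose, the force, the opening and the grip force at its end, in the units of the state.
- robot.get_obs(): the state, without advancing time (a new reading comes with each control period).
- vision.snapshot(name): name is "scene" or "top" or "wrist"; returns a dict with "color" (400x640x3 uint8, red, green, blue), "z_map" (400x640 float32, m along the optical axis (not along the pixel's ray), 0 where there is no reading), "fx", "fy", "cx", "cy" (pixels), "R" (3x3) and "t" (3): a world point X has camera coordinates R X + t. Camera axes: x right, y down, z forward; pixel columns grow to the right and rows downward; lengths in m; the calibration is good to about 2 mm. A picture is of the moment at which its call begins.
- robot.close_job(): hands the job in; it is judged then, once.
The state is a dict: "time": time; "joint_positions": joint angles; "qvel": joint speeds; "joint_torque": joint torques, N m; "tool_pos": TCP position; "ee_rot": TCP orientation; "wrist_force": force on the tool from outside, world axes, zero at the start; "wrist_torque": the same for the moment, N m; "width": finger opening in m; "finger_force": force on a finger pad.
Only numpy, scipy, OpenCV 4.12 (cv2) and the standard library are available. Lean on these libraries where they do the work, as an engineer would, in place of code of your own. Each camera call takes 0.05 s, during which the arm holds its last target. There are 200 camera calls.

TASK

Turn the rectangular test tile over on the wooden turning board: push its raised near edge up and away from you, so that it stands up against the step and tips over it, and comes to rest flat on the grey felt deck behind the step with its ribbed back upward. Tip it on the board rather than carrying it through the air, and leave the round tile as it lies.

Things in the scene. Friction and masses are not known exactly. Their poses are not given: they have to be found in the camera images.
- tile: rectangular terracotta tile, 90 (x) by 76 (y) by 8 mm, about 0.11 kg. Origin: centre of its ribbed back; z out of its smooth face (up at start, down when turned). It starts on the board's slope, tilted 20 degrees, far edge (+x) against the step; its near edge (-x) is raised, lower corner 41 mm above the table, overhanging the crest by 26 mm, free space below and before it
- disc: round terracotta tile, 90 mm across, 8 mm thick, lying in the same way in the other half (left or right) of the board, about 27 mm beside the rectangular one. Origin: centre of its ribbed back; z out of its smooth face. To be left alone
- board: fixed plywood turning board, 226 mm wide (y). Origin: on the table under the middle of the step's upright face; x level across the step, away from the robot; y left; z up. The slope falls from its crest (x = -60 mm, 32 mm high) to 10 mm high at the step (x = 0), whose face is 12 mm high. A flat sherd 10 mm high lies on the table at about x = -125 mm, y = 0
- deck (a point): middle of the level deck behind the step, at its surface: grey felt, 22 mm above the table, from the step's face (x = 0 of the board) to x = 120 mm, where a lip 10 mm high ends it. Axes as the board's; 60 mm from the step

How it is judged:
By the outcome, as a careful person would: the job done as asked, in the order asked, and still so for the second after the job is handed in, with the robot touching nothing.
It also fails if it takes over 38 s, if anything falls off the work surface, if the arm or the gripper's body presses on something with over 40 N, if the wrist force passes 120 N, or if a joint passes its speed limit or range.

## Working session

There is one attempt and no reset: what is moved stays moved. The work goes in short steps, Python scripts to look and compute and a shell command to move; the robot and the scene stay as the last step left them, time stands still between calls to the robot, and variables do not carry over. Pictures are saved under pics/ and viewed, at most 10 in all, crops included, and the job is handed in when it is done.

```bash
ls; mkdir -p pics; python3 - <<'E'
from bench import robot, vision
import cv2, numpy as np
o=robot.get_obs(); print({k:np.round(v,3).tolist() for k,v in o.items()})
for n in ["scene","top"]:
    s=vision.snapshot(n); np.savez(f"pics/{n}0.npz",**s); cv2.imwrite(f"pics/{n}0.png",s["color"][:,:,::-1]); print(n,s["fx"],s["cx"],s["cy"],s["R"],s["t"])
a=cv2.imread("pics/scene0.png");b=cv2.imread("pics/top0.png")
cv2.imwrite("pics/both0.png",cv2.resize(np.vstack([a,b]),(480*1,600)))
E
```

```text
pics
{'time': 0.0, 'joint_positions': [-1.379, 0.088, 1.372, -0.0, 1.684, -0.103], 'qvel': [0.002, -0.0, 0.002, 0.001, 0.002, 0.001], 'joint_torque': [-0.001, -34.018, -30.243, 0.072, 0.033, -0.0], 'tool_pos': [0.16, -0.526, 0.204], 'ee_rot': [-3.139, -0.0, 0.295], 'wrist_force': [0.388, 0.079, 0.744], 'wrist_torque': [-0.014, 0.021, -0.024], 'finger_force': 0.0, 'width': 0.094}
scene 490.5543754491234 309.45711568793183 204.54979343111103 [[ 0.84869372 -0.52846923 -0.02095814]
 [-0.39004984 -0.5986536  -0.6996249 ]
 [ 0.35718357  0.60194198 -0.71420288]] [-0.48339124  0.30177912  0.64138379]
top 507.867574668451 316.8446072563117 194.82018965088997 [[-0.012926   -0.99976447 -0.01743317]
 [-0.98367688  0.01584354 -0.17924501]
 [ 0.17947899  0.01483169 -0.98364999]] [0.03599674 0.58163988 0.78808308]
```

View pics/top0.png

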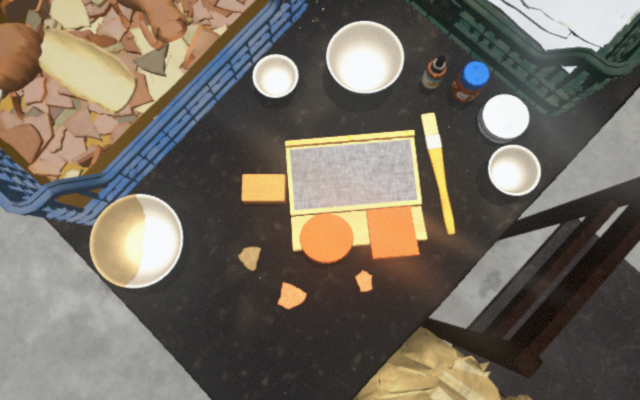

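View pics/scene0.png

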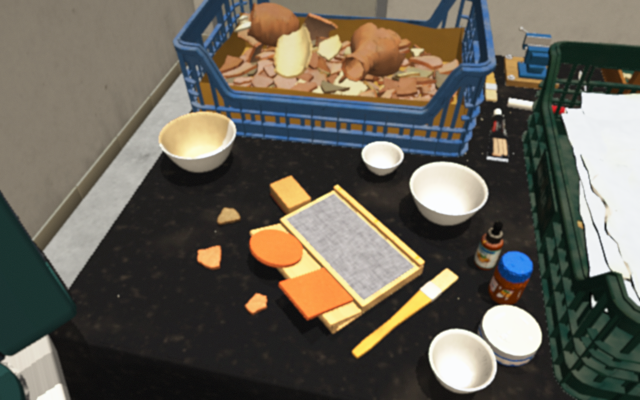

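The top view shows the rectangular tile at about (393,232), right of the disc (326,238), with the felt deck at about (355,175). Sherds lie in front at (364,281) and (291,295).

```bash
cat > h.py <<'E'
import numpy as np, cv2
def pts(s,uv):
    uv=np.atleast_2d(uv).astype(float); z=np.array([np.median([w for w in s["z_map"][int(v)-1:int(v)+2,int(u)-1:int(u)+2].ravel() if w>0] or [0]) for u,v in uv])
    c=np.c_[(uv[:,0]-s["cx"])/s["fx"]*z,(uv[:,1]-s["cy"])/s["fy"]*z,z]; return (c-s["t"])@s["R"]
def ray(s,uv,h):
    uv=np.atleast_2d(uv).astype(float); d=np.c_[(uv[:,0]-s["cx"])/s["fx"],(uv[:,1]-s["cy"])/s["fy"],np.ones(len(uv))]@s["R"]
    o=-s["R"].T@s["t"]; return o+d*((h-o[2])/d[:,2])[:,None]
def proj(s,X):
    c=np.atleast_2d(X)@s["R"].T+s["t"]; return np.c_[c[:,0]/c[:,2]*s["fx"]+s["cx"],c[:,1]/c[:,2]*s["fy"]+s["cy"]]
E
python3 - <<'E'
from h import *
np.set_printoptions(precision=4,suppress=True)
s=dict(np.load("pics/top0.npz")); hsv=cv2.cvtColor(s["color"],cv2.COLOR_RGB2HSV)
def comp(m,x,y):
    n,l,st,c=cv2.connectedComponentsWithStats(m.astype(np.uint8)); return (l==l[y,x])
print(hsv[175,355],hsv[232,393],hsv[188,262],hsv[238,326],hsv[228,360])
felt=comp((hsv[:,:,1]<60)&(hsv[:,:,2]>90),355,175)
c=max(cv2.findContours(felt.astype(np.uint8),0,2)[0],key=cv2.contourArea)
r=cv2.minAreaRect(c);fb=cv2.boxPoints(r);print("felt",r);W=ray(s,fb,0.022);print(W)
t=comp((hsv[:,:,0]<12)&(hsv[:,:,1]>150)&(hsv[:,:,2]>120),393,232)
c=max(cv2.findContours(t.astype(np.uint8),0,2)[0],key=cv2.contourArea)
r=cv2.minAreaRect(c);b=cv2.boxPoints(r);print("tile",r,t.sum());print(b)
ys,xs=np.nonzero(cv2.erode(t.astype(np.uint8),np.ones((5,5))));P=pts(s,np.c_[xs,ys]);m=P.mean(0);n=np.linalg.svd(P-m,full_matrices=0)[2][2];n*=np.sign(n[2]);print("centre",m,"normal",n,np.degrees(np.arccos(n[2])),np.degrees(np.arctan2(-n[1],-n[0])))
# corners: ray to the plane
o=-s["R"].T@s["t"]
for u in b:
    d=ray(s,u,0)[0]-o;print("corner",o+d*(((m-o)@n)/(d@n)))
for n_,uv in dict(sherd1=(364,281),sherd2=(291,295),sherd3=(250,258)).items(): print(n_,pts(s,uv))
E
```

```text
[  9  13 195] [ 13 162 250] [ 19 139 244] [ 14 169 250] [ 26  86 248]
felt ((352.8088684082031, 174.082275390625), (61.49571990966797, 124.38265991210938), 85.14690399169922)
[[ 0.6705  0.077   0.022 ]
 [ 0.6856 -0.1399  0.022 ]
 [ 0.5769 -0.1437  0.022 ]
 [ 0.562   0.0684  0.022 ]]
tile ((319.5, 199.5), (399.0, 639.0), 90.0) 255777
[[ -0.   0.]
 [639.   0.]
 [639. 399.]
 [  0. 399.]]
centre [ 0.5767  0.0321 -0.0971] normal [-0.8914 -0.0154  0.4529] 63.07291634959135 0.9922391386831964
corner [0.7817 0.4075 0.3192]
corner [ 0.7807 -0.3833  0.2902]
corner [-0.0377 -1.2668 -1.3508]
corner [ 0.0314  1.2551 -1.1289]
sherd1 [[ 0.4409 -0.0496  0.0078]]
sherd2 [[0.4193 0.074  0.0082]]
sherd3 [[0.4824 0.1443 0.0064]]
```

```bash
python3 - <<'E'
from h import *
np.set_printoptions(precision=4,suppress=True)
s=dict(np.load("pics/top0.npz")); hsv=cv2.cvtColor(s["color"],cv2.COLOR_RGB2HSV)
for p in [(393,232),(360,228),(410,250),(380,215),(364,281)]: print(p,hsv[p[1],p[0]])
m=((hsv[:,:,0]<=16)&(hsv[:,:,1]>135)&(hsv[:,:,2]>190)).astype(np.uint8)
n,l,st,_=cv2.connectedComponentsWithStats(m)
o=-s["R"].T@s["t"]
for name,(x,y) in dict(tile=(393,232),disc=(326,238)).items():
    t=(l==l[y,x]).astype(np.uint8)
    c=max(cv2.findContours(t,0,2)[0],key=cv2.contourArea);r=cv2.minAreaRect(c);b=cv2.boxPoints(r);print(name,r,t.sum())
    ys,xs=np.nonzero(cv2.erode(t,np.ones((7,7))));P=pts(s,np.c_[xs,ys]);q=P.mean(0)
    k=np.linalg.svd(P-q,full_matrices=0)[2][2];k*=np.sign(k[2]);print("c",q,"n",k,"tilt",np.degrees(np.arccos(k[2])),"az",np.degrees(np.arctan2(-k[1],-k[0])))
    b4=cv2.approxPolyDP(c,8,True)[:,0] if name=="tile" else b
    for u in b4:
        d=ray(s,u,0)[0]-o;print(u,o+d*(((q-o)@k)/(d@k)))
t=(l==l[281,364]);ys,xs=np.nonzero(t);print("sherd",ray(s,np.c_[xs,ys],.01).min(0),ray(s,np.c_[xs,ys],.01).max(0))
E
```

```text
(393, 232) [ 13 162 250]
(360, 228) [ 26  86 248]
(410, 250) [ 14 166 248]
(380, 215) [ 13 162 249]
(364, 281) [ 16 134 248]
tile ((392.269287109375, 231.65386962890625), (50.978275299072266, 47.00916290283203), 82.87498474121094) 2261
c [ 0.5208 -0.0959  0.0337] n [0.3417 0.0223 0.9395] tilt 20.02713298375092 az -176.25898360759095
[410 206] [ 0.5664 -0.1313  0.018 ]
[366 210] [ 0.5606 -0.0558  0.0183]
[374 258] [ 0.4771 -0.0638  0.0489]
[418 254] [ 0.4825 -0.1354  0.0486]
disc ((326.0, 237.0), (48.0, 52.0), 90.0) 2046
c [0.5132 0.0133 0.0337] n [0.3398 0.0237 0.9402] tilt 19.915135866551463 az -176.01254746518399
[300. 213.] [0.5574 0.0575 0.0166]
[352. 213.] [ 0.5556 -0.0316  0.0195]
[352. 261.] [ 0.4727 -0.028   0.0494]
[300. 261.] [0.474  0.0565 0.0468]
sherd [ 0.2483 -0.5726  0.01  ] [0.9748 0.6238 0.01  ]
```

```bash
python3 - <<'E'
from h import *
np.set_printoptions(precision=2,suppress=True,linewidth=200)
for n in ["top","scene"]:
    s=dict(np.load(f"pics/{n}0.npz")); v,u=np.mgrid[0:400,0:640]; z=s["z_map"]
    c=np.stack([(u-s["cx"])/s["fx"]*z,(v-s["cy"])/s["fy"]*z,z],-1).reshape(-1,3); P=(c-s["t"])@s["R"]; P=P[z.ravel()>0]
    print(n,"cam",-s["R"].T@s["t"])
    H=np.full((10,18),np.nan)
    for i,x in enumerate(np.arange(0.,1.0,.1)):
        for j,y in enumerate(np.arange(-.7,.2,.05)):
            k=(P[:,0]>=x)&(P[:,0]<x+.1)&(P[:,1]>=y)&(P[:,1]<y+.05)
            if k.sum()>3:H[i,j]=np.percentile(P[k,2],98)
    print("cols y=-.7.. step .05, rows x=0.. step .1");print(H)
E
```

```text
top cam [0.43 0.02 0.88]
cols y=-.7.. step .05, rows x=0.. step .1
[[  nan   nan   nan   nan   nan   nan   nan   nan   nan   nan   nan   nan   nan   nan   nan   nan   nan   nan]
 [-0.29 -0.29 -0.29 -0.29 -0.29 -0.27 -0.26 -0.24 -0.24 -0.28 -0.29 -0.33 -0.37   nan   nan   nan   nan   nan]
 [-0.29 -0.29 -0.29 -0.29 -0.29 -0.29 -0.29 -0.23 -0.23 -0.23 -0.26 -0.3   0.    0.    0.    0.    0.    0.  ]
 [-0.29 -0.29 -0.29 -0.29 -0.29 -0.29 -0.29  0.13  0.14  0.14 -0.    0.    0.    0.    0.    0.    0.    0.  ]
 [-0.29 -0.29 -0.29 -0.29 -0.29  0.13  0.13  0.12  0.    0.    0.    0.05  0.05  0.04  0.05  0.03  0.01  0.01]
 [-0.75 -0.29 -0.29  0.02  0.11  0.13  0.    0.05  0.05  0.01  0.02  0.04  0.04  0.04  0.04  0.03  0.03  0.03]
 [-0.75 -0.75   nan  0.02  0.    0.    0.    0.05  0.05  0.    0.01  0.03  0.03  0.03  0.03  0.03  0.03  0.03]
 [-0.75   nan  0.    0.    0.13  0.21  0.21  0.19  0.08  0.08  0.09  0.06  0.06  0.06  0.    0.04  0.04  0.11]
 [  nan   nan  0.03  0.08  0.16  0.16  0.16  0.16  0.15  0.13  0.09  0.07  0.06  0.07  0.06  0.11  0.11  0.11]
 [  nan   nan  0.01   nan   nan   
[... 560 characters left out ...]
    0.    0.    0.    0.    0.  ]
 [  nan   nan   nan   nan   nan   nan   nan   nan  0.    0.    0.    0.05  0.05  0.05  0.05  0.03  0.01  0.01]
 [  nan   nan   nan   nan   nan   nan   nan  0.05  0.05  0.01  0.02  0.04  0.04  0.04  0.04  0.04  0.03  0.03]
 [  nan   nan   nan   nan   nan   nan  0.    0.05  0.05  0.    0.01  0.03  0.03  0.03  0.03  0.03  0.03  0.03]
 [  nan   nan   nan   nan  0.05  0.2   0.21  0.18  0.08  0.08  0.09  0.06  0.07  0.07  0.    0.04  0.04  0.11]
 [  nan   nan   nan   nan   nan  0.01  0.16  0.16  0.17  0.14  0.11  0.07  0.07  0.07  0.07  0.12  0.11  0.11]
 [  nan   nan   nan   nan   nan   nan   nan  0.15  0.16  0.17  0.17  0.15  0.02  0.    0.21  0.21  0.12  0.09]]
```

```bash
python3 -m crank '[[1,[0,0,-0.02],[0,0,8]],[1,[0,0,-0.02],[0,0,4.9]],[1,[0.018,-0.029,0],[0,0,0]],[1,[0.018,-0.029,0],[0,0,0]],[1,[0.018,-0.029,0],[0,0,0]],[1,[0.018,-0.029,0],[0,0,0]],[1,[0.018,-0.029,0],[0,0,0]],[1,[0.018,-0.029,0],[0,0,0]]]'
python3 -m crank '[[1,[0.018,-0.029,0],[0,0,0]],[1,[0.018,-0.029,0],[0,0,0]],[1,[0.018,-0.029,0],[0,0,0]],[1,[0.018,-0.029,0],[0,0,0]],[1,[0.018,-0.029,0],[0,0,0]],[1,[0.018,-0.029,0],[0,0,0]],[1,[0.018,-0.029,0],[0,0,0]],[1,[0.018,-0.029,0],[0,0,0]]]'
python3 -m crank '[[1,[0,0,0],[0,8,0]],[1,[0,0,0],[0,8,0]],[1,[0,0,0],[0,8,0]],[1,[0,0,0],[0,8,0]],[1,[0,0,0],[0,8,0]],[1,[0,0,0],[0,5,0]],[1,[0,0,0],[0,0,0]],[1,[0,0,0],[0,0,0]]]'
```

```text
time: 0.9
tool_pos: [0.2557, -0.3437, 0.2449]
ee_rot: [-3.141, 0.0, 0.069]
wrist_force: [0.3, -1.3, 0.2]
width: 0.0334
finger_force: 0.0
time: 1.7
tool_pos: [0.3831, -0.1023, 0.2451]
ee_rot: [-3.142, 0.0, 0.07]
wrist_force: [-0.7, 0.8, 0.8]
width: 0.0007
finger_force: 0.0
time: 2.5
tool_pos: [0.3993, -0.1181, 0.2461]
ee_rot: [-3.126, -0.772, 0.067]
wrist_force: [-0.1, 0.0, 0.6]
width: 0.0006
finger_force: 0.0
```

```bash
python3 -m crank '[[1,[-0.021,-0.0026,0.0164],[0,0,0]],[1,[-0.021,-0.0026,0.0164],[0,0,0]],[1,[-0.021,-0.0026,0.0164],[0,0,0]],[1,[-0.021,-0.0026,0.0164],[0,0,0]],[1,[-0.022,-0.0026,0.0164],[0,1,0]],[1,[0,0,0],[0,0,0]],[1,[0,0,0],[0,0,0]]]'
python3 - <<'E'
from bench import robot,vision
from h import *
o=robot.get_obs();print(o["tool_pos"],o["ee_rot"])
p=np.array(o["tool_pos"])[:2]-[.5635,-.0936];print("xb",p@[.9976,.0698],"yb",p@[-.0698,.9976])
s=vision.snapshot("wrist");cv2.imwrite("pics/w1.png",s["color"][:,:,::-1])
E
```

```text
time: 3.2
tool_pos: [0.3884, -0.1116, 0.1146]
ee_rot: [-3.121, -0.788, 0.072]
wrist_force: [-0.4, 0.1, 0.7]
width: 0.0007
finger_force: 0.0
[ 0.38841999 -0.11162344  0.11462081] [-3.12140251 -0.78777126  0.0720411 ]
xb -0.17591785039663052 yb -0.005759602778906237
```

View pics/w1.png

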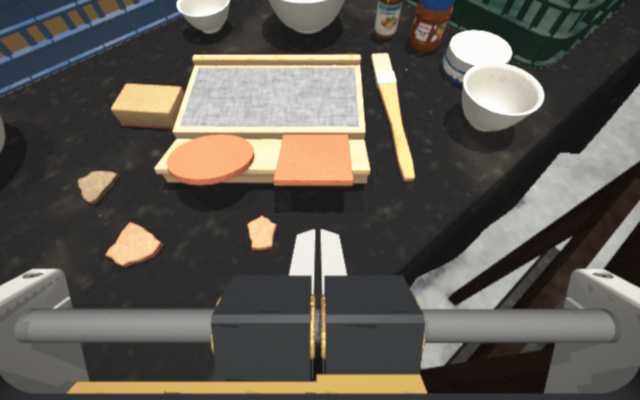

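The wrist view shows the closed fingers at (318,232), aimed at the middle of the tile's near edge (314,184). The sherd is clear to the left at (262,232).

```bash
python3 -m crank '[[1,[-0.001,-0.001,0.019],[0,0,0]],[1,[-0.001,-0.001,0.019],[0,0,0]],[1,[-0.001,-0.001,0.019],[0,0,0]],[1,[-0.001,-0.001,0.019],[0,0,0]],[1,[-0.001,-0.001,0.019],[0,0,0]],[1,[0,-0.001,0.019],[0,0,0]],[1,[0,0,0.019],[0,0,0]],[1,[0,0,0],[0,0,0]]]'
python3 - <<'E'
from bench import robot,vision
from h import *
o=robot.get_obs();print(o["tool_pos"],o["ee_rot"],o["wrist_force"])
p=np.array(o["tool_pos"])[:2]-[.5635,-.0936];print("xb",p@[.9976,.0698],"yb",p@[-.0698,.9976])
s=vision.snapshot("scene");cv2.imwrite("pics/s1.png",cv2.resize(s["color"][180:380,180:420,::-1],None,fx=2.5,fy=2.5))
E
```

```text
time: 4.05
tool_pos: [0.4794, -0.0963, 0.0165]
ee_rot: [-3.119, -0.787, 0.071]
wrist_force: [0.7, 0.3, 0.1]
width: 0.0006
finger_force: 0.0
[ 0.47937666 -0.09630643  0.01646208] [-3.11875473 -0.7872907   0.07142638] [0.67825214 0.27892505 0.13033019]
xb -0.08411035199168965 yb 0.0031718716353707527
```

View pics/s1.png

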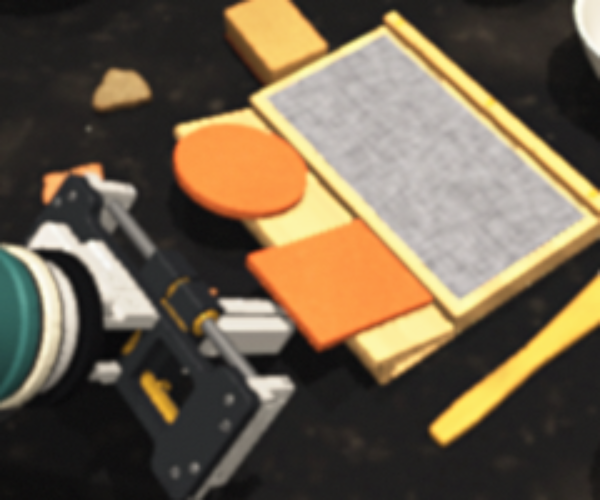

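The crop shows the finger tips at about (275,330), under the middle of the tile's near edge. I'll start the lift.

```bash
python3 -m crank '[[1,[0.0065,0.003,-0.0034],[0,0,0]],[1,[0.0065,0,-0.0034],[0,0,0]],[1,[0.0064,0,-0.0013],[0,0,0]],[1,[0.0064,0,-0.0013],[0,0,0]],[1,[0.0064,0,-0.0013],[0,0,0]],[1,[0,0,0],[0,0,0]]]'
python3 - <<'E'
from bench import robot,vision
from h import *
o=robot.get_obs();print(o["tool_pos"],o["ee_rot"],o["wrist_force"])
p=np.array(o["tool_pos"])[:2]-[.5635,-.0936];print("xb",p@[.9976,.0698],"yb",p@[-.0698,.9976])
s=vision.snapshot("scene");cv2.imwrite("pics/s2.png",cv2.resize(s["color"][180:380,180:420,::-1],None,fx=2.5,fy=2.5))
E
```

```text
time: 4.7
tool_pos: [0.4938, -0.0994, 0.0476]
ee_rot: [-3.122, -0.789, 0.071]
wrist_force: [-0.8, -0.2, 0.2]
width: 0.0005
finger_force: 0.2
[ 0.4937981  -0.09939192  0.04757838] [-3.12184049 -0.78918615  0.07083716] [-0.8258793  -0.17813829  0.24754169]
xb -0.06993889397233112 yb -0.0009128250322687883
```

View pics/s2.png

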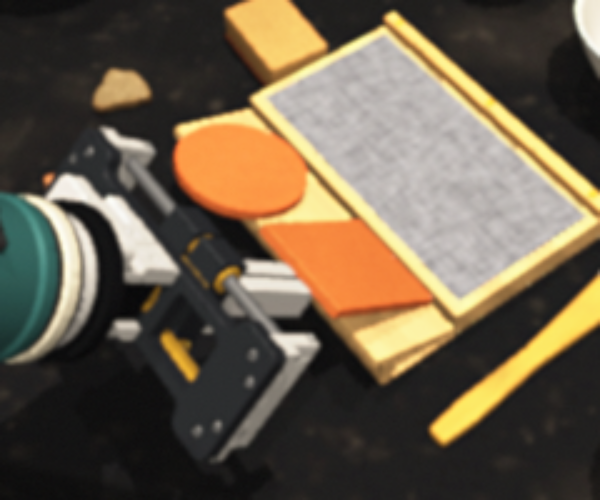

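The tile is lifting off the slope, its near edge now at about (265,225)–(335,312), far edge still at the step. I'll continue along the arc.

```bash
python3 -m crank '[[1,[0.0064,0,-0.0007],[0,0,0]],[1,[0.0064,0,-0.0007],[0,0,0]],[1,[0.0062,0,0.0018],[0,0,0]],[1,[0.0062,0,0.0018],[0,0,0]],[1,[0.0062,0,0.0018],[0,0,0]],[1,[0.0051,0,0.0036],[0,0,0]],[1,[0.0051,0,0.0036],[0,0,0]],[1,[0,0,0],[0,0,0]]]'
python3 - <<'E'
from bench import robot,vision
from h import *
o=robot.get_obs();print(o["tool_pos"],o["ee_rot"],o["wrist_force"])
p=np.array(o["tool_pos"])[:2]-[.5635,-.0936];print("xb",p@[.9976,.0698],"yb",p@[-.0698,.9976])
s=vision.snapshot("scene");cv2.imwrite("pics/s3.png",cv2.resize(s["color"][180:380,180:420,::-1],None,fx=2.5,fy=2.5))
E
```

```text
time: 5.55
tool_pos: [0.5308, -0.096, 0.0677]
ee_rot: [-3.119, -0.787, 0.07]
wrist_force: [-0.2, 0.5, 0.6]
width: 0.0005
finger_force: 0.1
[ 0.53077131 -0.09598427  0.06767377] [-3.11942529 -0.78725409  0.06954713] [-0.1936002   0.45970849  0.60280096]
xb -0.032816559855125896 yb -9.40823877165755e-05
```

View pics/s3.png

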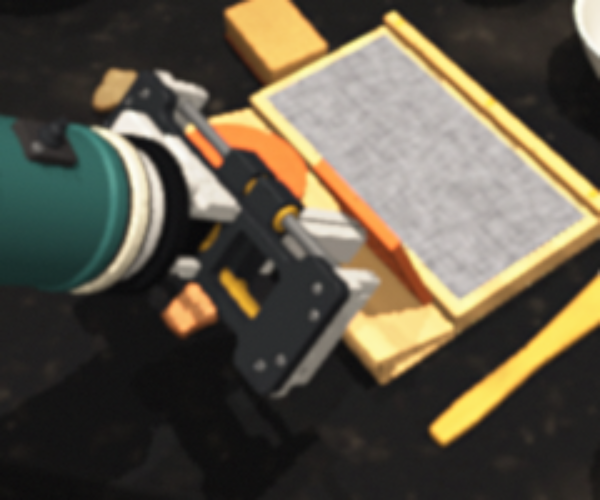

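The tile now stands at about 70°, its edge seen at (320,165)–(425,300). I'll go on slowly over the top.

```bash
python3 -m crank '[[1,[0.0045,0,0.004],[0,0,0]],[1,[0.0045,0,0.004],[0,0,0]],[1,[0.0045,0,0.004],[0,0,0]],[1,[0.003,0,0.003],[0,0,0]],[1,[0.003,0,0.003],[0,0,0]],[1,[0.003,0,0.003],[0,0,0]],[1,[0.003,0,0.003],[0,0,0]],[1,[0,0,0],[0,0,0]]]'
python3 -m crank '[[1,[0.003,0,0.003],[0,0,0]],[1,[0.003,0,0.003],[0,0,0]],[1,[0.003,0,0.003],[0,0,0]],[1,[0,0,0],[0,0,0]],[1,[0,0,0],[0,0,0]]]'
python3 - <<'E'
from bench import robot,vision
from h import *
o=robot.get_obs()
p=np.array(o["tool_pos"])[:2]-[.5635,-.0936];print("xb",p@[.9976,.0698],"yb",p@[-.0698,.9976])
s=vision.snapshot("scene");cv2.imwrite("pics/s4.png",cv2.resize(s["color"][180:380,180:420,::-1],None,fx=2.5,fy=2.5))
E
```

```text
time: 6.4
tool_pos: [0.5653, -0.0931, 0.0687]
ee_rot: [-3.119, -0.787, 0.069]
wrist_force: [-0.2, -0.3, -0.7]
width: 0.0003
finger_force: 0.0
time: 6.9
tool_pos: [0.5776, -0.092, 0.0685]
ee_rot: [-3.119, -0.787, 0.069]
wrist_force: [0.1, 0.1, -0.1]
width: 0.0003
finger_force: 0.0
xb 0.014221378343906585 yb 0.0006446469030523677
```

View pics/s4.png

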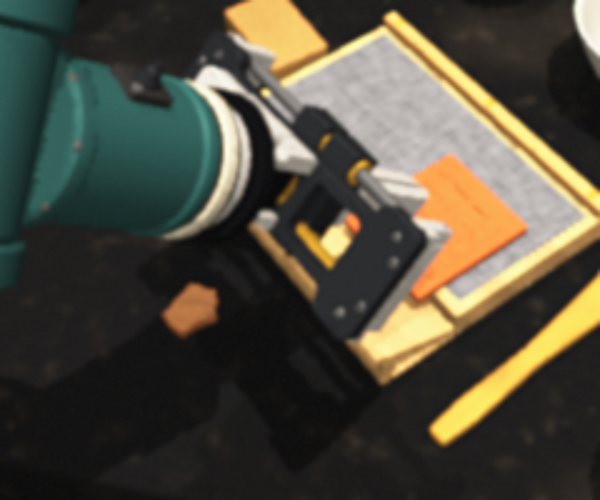

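The tile has gone over and lies on the felt, ribbed back up, at (465,225). I'll back off and check how it lies.

```bash
python3 -m crank '[[1,[0,0,-0.03],[0,0,0]],[1,[0,0,-0.03],[0,0,0]],[1,[0,0,-0.03],[0,0,0]],[1,[0,0,-0.03],[0,0,0]],[1,[0,0,-0.03],[0,0,0]],[1,[-0.02,0,-0.03],[0,0,0]],[1,[-0.02,0,-0.03],[0,0,0]],[1,[0,0,0],[0,0,0]]]'
python3 - <<'E'
from bench import robot,vision
from h import *
np.set_printoptions(precision=4,suppress=True)
s=vision.snapshot("top");cv2.imwrite("pics/t5.png",cv2.resize(s["color"][100:300,220:460,::-1],None,fx=2.5,fy=2.5))
hsv=cv2.cvtColor(s["color"],cv2.COLOR_RGB2HSV);m=((hsv[:,:,0]<=16)&(hsv[:,:,1]>125)&(hsv[:,:,2]>150)).astype(np.uint8)
n,l,st,ce=cv2.connectedComponentsWithStats(m)
for i in range(1,n):
    if st[i,4]<800 or not(230<ce[i][0]<450 and 150<ce[i][1]<260):continue
    t=(l==i).astype(np.uint8);ys,xs=np.nonzero(cv2.erode(t,np.ones((7,7))));P=pts(s,np.c_[xs,ys]);q=P.mean(0)
    k=np.linalg.svd(P-q,full_matrices=0)[2][2];k*=np.sign(k[2]);print(ce[i],st[i,4],"c",q,"n",k)
    c=max(cv2.findContours(t,0,2)[0],key=cv2.contourArea);W=ray(s,cv2.boxPoints(cv2.minAreaRect(c)),q[2])[:,:2]-[.5635,-.0936]
    print(W@np.array([[.9976,-.0698],[.0698,.9976]]))
E
```

```text
time: 7.75
tool_pos: [0.4018, -0.1141, 0.187]
ee_rot: [-3.115, -0.784, 0.059]
wrist_force: [0.1, 0.1, -0.3]
width: 0.0004
finger_force: 0.0
[386.3709 189.0612] 2335 c [ 0.5949 -0.0906  0.0288] n [ 0.0019 -0.0012  1.    ]
[[ 0.0775  0.0395]
 [ 0.0776 -0.0418]
 [-0.0137 -0.039 ]
 [-0.0138  0.0408]]
[326.1228 237.6574] 2084 c [0.5129 0.0133 0.0337] n [0.3432 0.021  0.939 ]
[[-0.0387  0.1703]
 [ 0.0169  0.1052]
 [-0.0488  0.0507]
 [-0.1029  0.1155]]
```

View pics/t5.png

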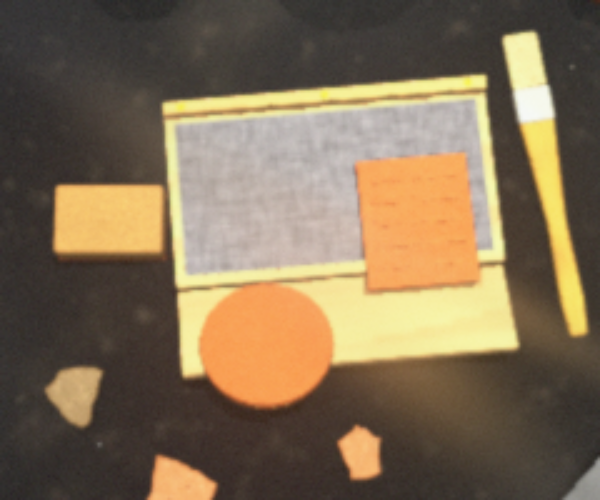

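The top view shows the tile flat with ribs up, corners (357,160)–(478,290), and the disc unmoved. About 13 mm of it still overhangs the step, so I'll nudge it gently fully onto the felt.

```bash
python3 -m crank '[[1,[0,0,0],[0,-8,0]],[1,[0,0,0],[0,-8,0]],[1,[0,0,0],[0,-8,0]],[1,[0,0,0],[0,-8,0]],[1,[0,0,0],[0,-8,0]],[1,[0,0,0],[0,-8,0]],[1,[0,0,0],[0,-7,0]],[1,[0,0,0],[0,0,0]]]'
cat > b.py <<'E'
from bench import robot
from h import *
from scipy.spatial.transform import Rotation as Ro
np.set_printoptions(precision=4,suppress=True)
def st(tx,ty,tz):
    o=robot.get_obs();R=Ro.from_euler("xyz",o["ee_rot"]).as_matrix();T=np.array(o["tool_pos"])+.008*R[:,0]
    B=np.array([[.9976,.0698,0],[-.0698,.9976,0],[0,0,1]]);b=B@(T-[.5635,-.0936,0]);print("tip edge, board",b,"rot",np.degrees(o["ee_rot"]),"F",o["wrist_force"])
    print("shift in tool axes",R.T@B.T@(np.array([tx,ty,tz])-b),"for board dx1mm",R.T@B.T@[.001,0,0])
E
python3 -c "from b import *; st(-.020,0,.06)"
```

```text
time: 8.6
tool_pos: [0.4065, -0.1088, 0.1857]
ee_rot: [-3.122, 0.178, 0.096]
wrist_force: [-0.2, -0.3, -0.7]
width: 0.0002
finger_force: 0.0
tip edge, board [-0.1498 -0.004   0.1843] rot [-178.8841   10.1877    5.4863] F [-0.1742 -0.2717 -0.6588]
shift in tool axes [0.1498 0.0013 0.0994] for board dx1mm [ 0.001   0.     -0.0002]
```

```bash
python3 -m crank '[[1,[0.025,0,0.0166],[0,0,1.5]],[1,[0.025,0,0.0166],[0,0,0]],[1,[0.025,0,0.0166],[0,0,0]],[1,[0.025,0,0.0166],[0,0,0]],[1,[0.025,0,0.0166],[0,0,0]],[1,[0.025,0,0.0166],[0,0,0]],[1,[0,0,0],[0,0,0]]]'
python3 -c "from b import *; st(-.021,0,.0255)"
```

```text
time: 9.3
tool_pos: [0.5333, -0.099, 0.0612]
ee_rot: [-3.127, 0.176, 0.065]
wrist_force: [0.8, 0.3, -0.1]
width: 0.0007
finger_force: 0.0
tip edge, board [-0.0226 -0.0034  0.0598] rot [-179.1485   10.1109    3.726 ] F [ 0.8015  0.278  -0.0875]
shift in tool axes [ 0.0076 -0.0029  0.0336] for board dx1mm [ 0.001  -0.     -0.0002]
```

Descend, then push slowly by about 28 mm (near edge from -13.7 to roughly +8 mm).

```bash
python3 -m crank '[[1,[0.0025,-0.001,0.0112],[0,0,0]],[1,[0.0025,-0.001,0.0112],[0,0,0]],[1,[0.0025,-0.001,0.0112],[0,0,0]],[1,[0,0,0],[0,0,0]],[1,[0,0,0],[0,0,0]]]'
python3 -c "from b import *; st(.007,0,.0255)"
```

```text
time: 9.8
tool_pos: [0.5346, -0.0973, 0.0298]
ee_rot: [-3.129, 0.175, 0.062]
wrist_force: [0.1, -0.6, -0.5]
width: 0.0002
finger_force: 0.0
tip edge, board [-0.0212 -0.0017  0.0284] rot [-179.2631   10.0023    3.57  ] F [ 0.0661 -0.5926 -0.4576]
shift in tool axes [ 0.0282 -0.002  -0.002 ] for board dx1mm [ 0.001  -0.     -0.0002]
```

```bash
python3 -m crank '[[1,[0.0005,-0.001,0.003],[0,0,0]],[1,[0.0039,0,-0.0007],[0,0,0]],[1,[0.0039,0,-0.0007],[0,0,0]],[1,[0.0039,0,-0.0007],[0,0,0]],[1,[0,0,0],[0,0,0]]]'
python3 -c "from b import *; st(.008,0,.0255)"
```

```text
time: 10.3
tool_pos: [0.5476, -0.0956, 0.0269]
ee_rot: [-3.129, 0.174, 0.063]
wrist_force: [-0.1, 1.0, 0.3]
width: 0.0004
finger_force: 0.0
tip edge, board [-0.0081 -0.0009  0.0255] rot [-179.2765    9.9503    3.5852] F [-0.1288  0.98    0.3438]
shift in tool axes [ 0.0159 -0.0011 -0.0028] for board dx1mm [ 0.001  -0.     -0.0002]
```

```bash
python3 -m crank '[[1,[0.004,0,-0.0007],[0,0,0]],[1,[0.004,0,-0.0007],[0,0,0]],[1,[0.004,0,-0.0007],[0,0,0]],[1,[0.004,0,-0.0007],[0,0,0]],[1,[0,0,0],[0,0,0]]]'
python3 -c "from b import *; st(-.02,0,.03)"
python3 -m crank '[[1,[-0.01,0,0.0],[0,0,0]],[1,[-0.02,0,-0.01],[0,0,0]],[1,[-0.02,0,-0.03],[0,0,0]],[1,[-0.02,0,-0.04],[0,0,0]],[1,[-0.03,0,-0.04],[0,0,0]],[1,[-0.03,0,-0.03],[0,0,0]],[1,[-0.03,0,0],[0,0,0]],[1,[0,0,0],[0,0,0]]]'
python3 - <<'E'
from bench import vision
from h import *
np.set_printoptions(precision=4,suppress=True)
s=vision.snapshot("top");cv2.imwrite("pics/t6.png",cv2.resize(s["color"][100:300,220:460,::-1],None,fx=2.5,fy=2.5))
hsv=cv2.cvtColor(s["color"],cv2.COLOR_RGB2HSV);m=((hsv[:,:,0]<=16)&(hsv[:,:,1]>125)&(hsv[:,:,2]>150)).astype(np.uint8)
n,l,st,ce=cv2.connectedComponentsWithStats(m)
for i in range(1,n):
    if st[i,4]<800 or not(230<ce[i][0]<450 and 150<ce[i][1]<260):continue
    t=(l==i).astype(np.uint8);ys,xs=np.nonzero(cv2.erode(t,np.ones((7,7))));P=pts(s,np.c_[xs,ys]);q=P.mean(0)
    k=np.linalg.svd(P-q,full_matrices=0)[2][2];k*=np.sign(k[2]);print(ce[i],st[i,4],"c",q,"n",k)
    c=max(cv2.findContours(t,0,2)[0],key=cv2.contourArea);W=ray(s,cv2.boxPoints(cv2.minAreaRect(c)),q[2])[:,:2]-[.5635,-.0936]
    print(W@np.array([[.9976,-.0698],[.0698,.9976]]))
E
```

```text
time: 10.8
tool_pos: [0.5638, -0.0945, 0.0267]
ee_rot: [-3.129, 0.173, 0.063]
wrist_force: [0.5, 0.5, 0.6]
width: 0.0005
finger_force: 0.0
tip edge, board [ 0.0082 -0.001   0.0253] rot [-179.2703    9.9348    3.5885] F [0.5464 0.4579 0.586 ]
shift in tool axes [-0.0285 -0.0008  0.0003] for board dx1mm [ 0.001  -0.     -0.0002]
time: 11.6
tool_pos: [0.4301, -0.1049, 0.205]
ee_rot: [-3.131, 0.17, 0.061]
wrist_force: [-0.5, 0.1, 0.1]
width: 0.0003
finger_force: 0.0
[385.1269 175.9938] 2254 c [ 0.6173 -0.0899  0.0288] n [0.0014 0.001  1.    ]
[[ 0.0995  0.0381]
 [ 0.1006 -0.0388]
 [ 0.01   -0.0372]
 [ 0.0088  0.0382]]
[326.1538 237.7029] 2080 c [0.5128 0.0132 0.0338] n [0.3411 0.0261 0.9397]
[[-0.0396  0.1696]
 [ 0.016   0.1045]
 [-0.0488  0.0507]
 [-0.1029  0.1155]]
```

View pics/t6.png

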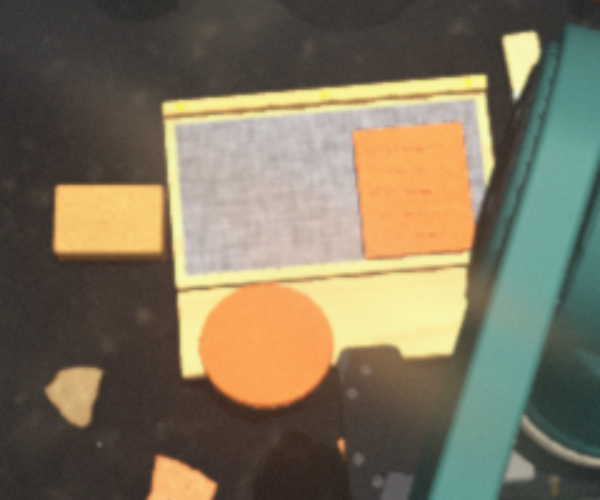

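The tile lies flat and fully on the felt, ribs up, at (355,130)–(472,257). The disc hasn't moved and the arm is clear.

```bash
python3 -c "from bench import robot; print(robot.close_job())"
```

```text
the job is handed in; nothing more can be done
None
```

The rectangular tile was tipped over the step and lies flat on the felt, ribbed back up. It first came to rest overhanging the step by about 13 mm, so I nudged it fully onto the deck; the round tile was left untouched, and the job was handed in at about 12 s.

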